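# Nozzle case over the lip and into its sprung cradle

## Robot

A 6-joint arm with a two-finger parallel gripper is mounted at the origin on a cart in front of the work surface, level with it; the furniture and walls round the work are solid. World frame = base frame: x ahead of the robot, y to its left, z up, the work surface at z = 0. Lengths are in m, angles in rad, forces in N, time in s.
With the tool pointing down it reaches from about 0.375 to 0.975 m from the base axis. Payload 3.8 kg.
Tool frame: the origin (TCP) lies between the finger pads; the fingertips stand 17 mm ahead of it and the grasp point (between the pads) lies 2 mm behind it; z points along the fingers, y is the line along which they close (so a half turn about z gives the same grasp; the last joint's range is limited). The gripper opens to 85 mm and grips with 20 to 120 N. Pads are 22 mm wide; open, the fingers measure 114 mm over their backs; the gripper's body (76 mm by 85 mm) begins 54 mm behind the grasp point. The pads swing forward as they close: fully open they stand 13 mm farther back than shut.
Start: joints at [1.155, 0.264, 1.604, -0, 1.274, -0.037], TCP at [0.25, 0.627, 0.248] pointing down, gripper open.
Joint ranges: [-2.63, 2.63], [-0.94, 2.18], [0.31, 2.57], [-1.31, 4.45], [0, 2.66], [-2.55, 2.55]. Speed limits (rad/s): [2.57, 2.57, 3.14, 3.14, 3.14, 3.14].

## Interface

Orientations are given as a rotation vector (axis times angle).
In Python, from workcell import bot gives the robot as it stands.
- The arm moves only by the tool play_rows, never from a script. Its argument "steps" is one flat list of numbers, 4 for each row, row after row: the shift along the tool's x, y, z in m, then the turn about the tool's z in rad. A call has 1 to 10 rows; each row is the pose to reach, as a shift and turn from the pose commanded when the call began, along the tool's axes at that moment; what a row does not reach only later rows make up. A row lasts 1/8 s, in which the tool goes at most 62.5 mm and 10.7 degrees, less where a joint would pass 70% of its speed; a pose out of reach is approached as far as the arm can. A call with a gripper value outside its range is refused whole. "jaw" is the closure in counts, from 0 (fully open) to 255 (shut), set as the call begins (left out, the last holds). The fingers move at their own pace and stop on an object; "grip_force" is the grip in N (left out, the last holds). Time passes only in rows, so rows that repeat a pose let the fingers close. It gives the time, the measured TCP pose, the force, the opening and the grip force at its end, in the units of the state.
- bot.read_state(): the state, without advancing time (a new reading comes with each control period).
- bot.read_camera(name): name is "scene" or "top" or "wrist"; returns a dict with "pixels" (480x640x3 uint8, blue, green, red), "mtx" (3x3 intrinsics, pixels), "R" (3x3) and "t" (3): a world point X has camera coordinates R X + t. Camera axes: x right, y down, z forward; pixel columns grow to the right and rows downward; lengths in m; the calibration is good to about 2 mm. A picture is of the moment at which its call begins. There is no depth.
- bot.finish_job(): hands the job in; it is judged then, once.
The state is a dict: "time": time; "q": joint angles; "joint_vel": joint speeds; "joint_torque": joint torques, N m; "tool_pos": TCP position; "tcp_rot": TCP orientation; "wrist_force": force on the tool from outside, world axes, zero at the start; "torque": the same for the moment, N m; "width": opening from 0.0 (shut) to 1.0 (fully open); "grip_force": force on a finger pad.
Only numpy, scipy, OpenCV 4.12 (cv2) and the standard library are available. Lean on these libraries where they do the work, as an engineer would, in place of code of your own. Each camera call takes 0.05 s, during which the arm holds its last target. There are 200 camera calls.

## Task

Put the nozzle case away in its sprung cradle: take it by the bow handle, raise only that end onto the cradle's lip (the other end stays on the bench) and let go; then push it from behind, over the lip and back against the sprung plate, and ease its rear end down so that it lies flat, held between lip and plate. Push with feeling: do not tip the case steeply, do not wedge, ram or drop it hard against the cradle or drive the sprung plate to the end of its travel, and leave the other things on the bench alone.

Things in the scene. Friction and masses are not known exactly. Their poses are not given: they have to be found in the camera images.
- case: dark closed tin case, 170 long (its y) x 104 wide (x) x 46 high, 0.7 to 0.95 kg, mass centre near the middle; too wide to grip across. Lid fixed shut; its rim (35 to 46 above the underside) stands 3 proud of both upright short ends. Origin: centre of the underside; +y to the leading end (the one with the bow handle), z up
- handle_bar (a point): middle of the steel bow handle on the case lid near the leading end: round bar 10 thick, straight for 68 along the case's x, 62 ahead of the case origin and 80 above the underside; the lid is 34 below it and the case can pivot about the bar while it is pinched
- case_front (a point): middle of the bottom edge of the case's leading end (85 ahead of the case origin)
- case_rear (a point): middle of the bottom edge of the case's rear end (85 behind the case origin). A firm push on the rear end holds it up by friction: it may have to be drawn down about 13 mm behind the lip while the push is kept
- cradle: grey sheet-steel cradle bolted to the bench. Origin at bench level under the lip's inner face, half-way across; +y into the bay. Lip y -8 to 0, round top 16 above the bench; floor 3 above the bench; bay 118 wide between side guides 35 high that flare out before the lip (y -37 to 0, to 149 wide); back wall at y 205, 43 high
- cradle_lip (a point): middle of the lip's top, 16 above the bench, 4 in front of its inner face. About 6 N slides the inclined case up over the lip. Once its middle is over the lip it should tip forward into the bay, but a hand pushing on its rear end holds that end down by friction: it then wedges, tilts more and the force climbs past 10 N fast. Ease off and it tips in; then push on
- sprung_plate (a joint): rubber-faced sprung plate across the back of the bay, 7 to 33 above the bench, face at cradle y 165 when free. Value in m: 0 free, grows as pushed back, end of travel 0.013. 3 N to start it, then 0.8 N per mm. With the case's rear end up on the lip it must go back about 7 mm before that end can drop behind the lip; with the case home it stays 5 mm or more back
- dropper_bottle: brown dropper bottle, 37 wide, 117 high: bystander; origin under its centre
- sample_cup_2: small clear sample cup, 60 wide, 55 high: bystander; origin under its centre
- scraper: scraper with black handle, 195 long, lying on the bench: bystander; origin under its centre
- screwdriver: red-handled screwdriver, 188 long, lying on the bench: bystander; origin under its centre

How it is judged:
By the outcome, as a careful person would: the job done as asked, in the order asked, and still so for the second after the job is handed in, with the robot touching nothing.
It also fails if it takes over 70 s, if anything falls off the work surface, if the arm or the gripper's body presses on something with over 40 N, if the wrist force passes 120 N, or if a joint passes its speed limit or range.

## Working session

There is one attempt and no reset: what is moved stays moved. The work goes in short steps, Python scripts to look and compute and a tool call to move; the robot and the scene stay as the last step left them, time stands still between calls to the robot, and variables do not carry over. Pictures are saved under pics/ and viewed, at most 10 in all, crops included, and the job is handed in when it is done.

Besides the shell and the picture viewer there is one more tool, called after "Call:" as name(argument=value, ...) on one line, values as JSON. play_rows: Moves the arm, as the interface text tells. Its arguments: {"type":"object","properties":{"steps":{"type":"array"},"jaw":{"type":"number"},"grip_force":{"type":"number"}},"required":["steps"]}

```bash
mkdir -p pics; python3 - <<'E'
from workcell import bot
import cv2,numpy as np
s=bot.read_state();print({k:np.round(v,3) for k,v in s.items()})
for n in("top","scene"):
    c=bot.read_camera(n);cv2.imwrite(f"pics/{n}0.png",c["pixels"]);print(n,c["mtx"].round(1).tolist(),c["R"].round(4).tolist(),c["t"].round(4).tolist())
E
```

```text
{'time': np.float64(0.0), 'q': array([ 1.155,  0.265,  1.605,  0.   ,  1.274, -0.037]), 'joint_vel': array([ 0.001,  0.001,  0.001, -0.001, -0.002, -0.001]), 'joint_torque': array([ 1.0000e-03, -5.1511e+01, -3.6732e+01, -0.0000e+00,  1.3000e-02,
        0.0000e+00]), 'tool_pos': array([0.249, 0.626, 0.247]), 'tcp_rot': array([-0.591, -3.085,  0.004]), 'wrist_force': array([ 0.234, -0.189, -0.047]), 'torque': array([-0.011,  0.035, -0.033]), 'grip_force': np.float64(0.0), 'width': np.float64(1.003)}
top [[487.9, 0.0, 321.7], [0.0, 487.9, 241.0], [0.0, 0.0, 1.0]] [[-0.0214, -0.9997, -0.0137], [-0.9948, 0.0227, -0.0996], [0.0999, 0.0115, -0.9949]] [0.2686, 0.4969, 1.0888]
scene [[613.6, 0.0, 321.8], [0.0, 613.6, 234.0], [0.0, 0.0, 1.0]] [[0.7455, -0.6664, -0.0154], [-0.5311, -0.5799, -0.6178], [0.4028, 0.4687, -0.7862]] [-0.2044, 0.4398, 0.9915]
```

View pics/top0.png

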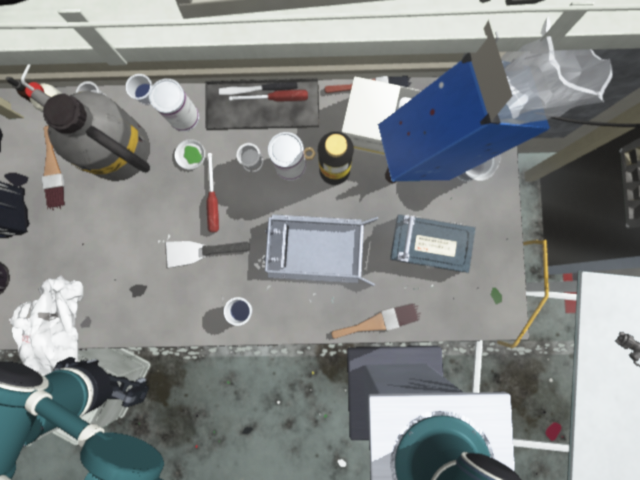

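View pics/scene0.png

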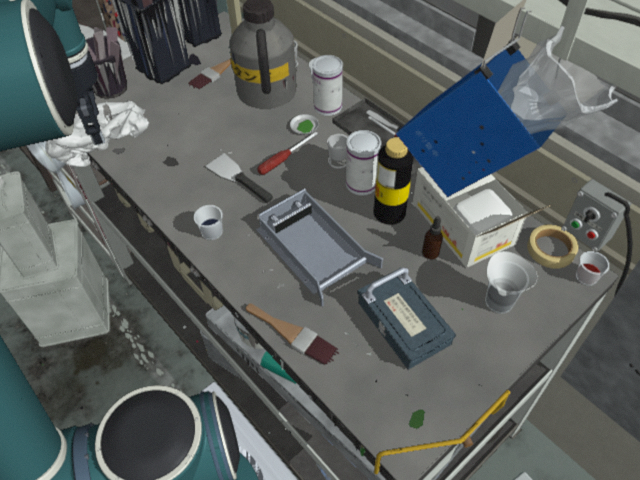

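The top view shows the case at about (433,243) with its bow at (405,236). The cradle is at about (317,248), with its lip on the right at (365,250) and the plate on the left at (277,245). The insertion direction is roughly +y in the world. I'll zoom in to get precise corners.

```bash
cat > h.py <<'E'
import cv2,numpy as np
from workcell import bot
def cam(n,save=None):
    c=bot.read_camera(n)
    if save: cv2.imwrite(f"pics/{save}.png",c["pixels"])
    return c
def ray(c,uv):
    d=c["R"].T@np.linalg.inv(c["mtx"])@np.array([*uv,1.]);return -c["R"].T@c["t"],d
def onz(c,uv,z):
    o,d=ray(c,uv);return o+d*(z-o[2])/d[2]
def proj(c,X):
    p=c["mtx"]@(c["R"]@np.asarray(X)+c["t"]);return p[:2]/p[2]
def crop(img,x0,y0,w,h,k,name):
    cv2.imwrite(f"pics/{name}.png",cv2.resize(img[y0:y0+h,x0:x0+w],None,fx=k,fy=k,interpolation=cv2.INTER_CUBIC))
E
python3 - <<'E'
from h import *
a=cv2.imread("pics/top0.png");b=cv2.imread("pics/scene0.png")
crop(a,255,195,230,110,3.4,"ctop");crop(b,250,180,210,190,3.1,"cscene")
E
```

```text
(no output)
```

View pics/ctop.png

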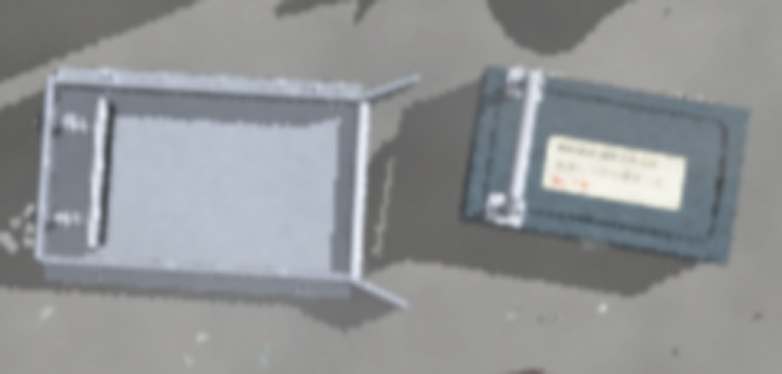

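View pics/cscene.png

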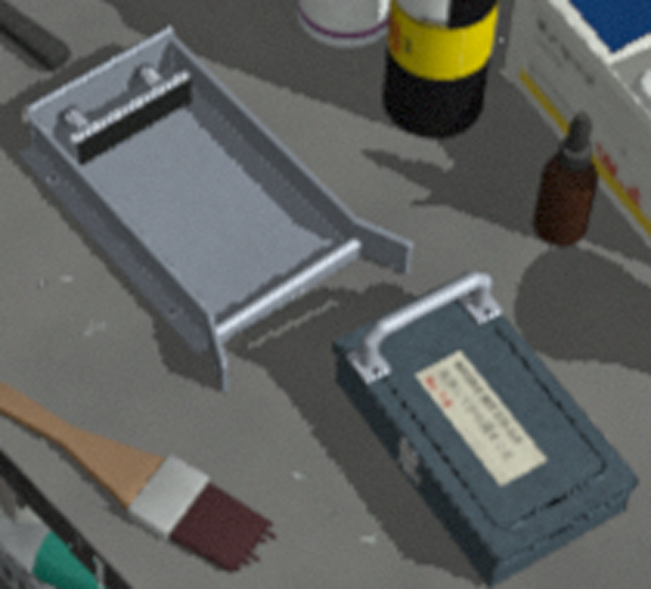

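The crops give these positions in the top crop: lid corners (488,66), (748,107), (725,263) and (461,220); lip ends (365,98) and (356,281); bar from (535,72) to about (513,205); back wall (50,72) to (40,262).

```bash
python3 - <<'E'
from h import *
np.set_printoptions(precision=4,suppress=True)
t=cam("top");s=cam("scene")
T=lambda p,z:onz(t,((p[0]+.5)/3.4-.5+255,(p[1]+.5)/3.4-.5+195),z)
S=lambda p,z:onz(s,((p[0]+.5)/3.1-.5+250,(p[1]+.5)/3.1-.5+180),z)
L=[T(p,.046) for p in[(488,66),(748,107),(725,263),(461,220)]]
for p in L:print("lid",p)
f=(L[0]+L[3])/2;r=(L[1]+L[2])/2;d=f-r
print("case c",(f+r)/2,"len",np.linalg.norm(d),"w",np.linalg.norm(L[0]-L[3]),np.linalg.norm(L[1]-L[2]),"dir",np.degrees(np.arctan2(d[1],d[0])), np.degrees(np.arctan2(*( (L[0]-L[3]+L[1]-L[2])[[1,0]]))))
print("lid scene FN,RN,RF",S((337,340),.046),S((492,570),.046),S((632,480),.046))
print("bar top",T((535,75),.08),T((514,200),.08)," scene",S((490,282),.08),S((372,345),.08))
a,b=T((365,98),.016),T((356,281),.016);print("lip",a,b,(a+b)/2)
print("lip scene",S((357,245),.016),S((222,332),.016))
a2,b2=T((50,72),.043),T((40,262),.043);print("wall",a2,b2,(a2+b2)/2)
d=(a2+b2)/2-(a+b)/2;print(np.degrees(np.arctan2(d[1],d[0])),np.linalg.norm(d), np.degrees(np.arctan2(*((a-b)[[1,0]]))))
print("guide top", T((360,92),.035),T((60,72),.035),T((350,275),.035),T((45,262),.035))
print("plate",T((104,100),.033),T((96,245),.033))
print("wall scene",S((170,30),.043),S((30,110),.043))
st=bot.read_state();from scipy.spatial.transform import Rotation as R
print(R.from_rotvec(st["tcp_rot"]).as_matrix())
E
```

```text
lid [0.5578 0.0836 0.046 ]
lid [ 0.5264 -0.0865  0.046 ]
lid [ 0.4241 -0.0662  0.046 ]
lid [0.456  0.1051 0.046 ]
case c [0.4911 0.009  0.046 ] len 0.17360416950508703 w 0.10399734056861845 0.10437623557459653 dir 79.49011831580877 -11.586424521713704
lid scene FN,RN,RF [0.4614 0.1019 0.046 ] [ 0.4183 -0.0709  0.046 ] [ 0.5219 -0.0865  0.046 ]
bar top [0.5461 0.0588 0.08  ] [0.466  0.0753 0.08  ]  scene [0.5444 0.0538 0.08  ] [0.4583 0.0699 0.08  ]
lip [0.5424 0.1635 0.016 ] [0.4183 0.1732 0.016 ] [0.4803 0.1684 0.016 ]
lip scene [0.5377 0.1606 0.016 ] [0.4249 0.1697 0.016 ]
wall [0.5611 0.3747 0.043 ] [0.4347 0.3827 0.043 ] [0.4979 0.3787 0.043 ]
85.22924572600162 0.21279762472893765 -4.4874167816143915
guide top [0.5439 0.1681 0.035 ] [0.5622 0.369  0.035 ] [0.4219 0.1783 0.035 ] [0.4349 0.3804 0.035 ]
plate [0.5428 0.3398 0.033 ] [0.4456 0.3465 0.033 ]
wall scene [0.557  0.3727 0.043 ] [0.4371 0.3817 0.043 ]
[[-0.9291  0.3698 -0.0005]
 [ 0.3698  0.9291 -0.0013]
 [ 0.     -0.0014 -1.    ]]
```

Call:
play_rows(steps=[-0.05,-0.048,0.0,0,-0.1,-0.096,0.0,-0.03,-0.15,-0.144,0.0,-0.06,-0.2,-0.192,0.0,-0.09,-0.245,-0.235,0.01,-0.12,-0.29,-0.278,0.02,-0.15,-0.33,-0.317,0.03,-0.187,-0.37,-0.355,0.045,-0.187,-0.41,-0.393,0.06,-0.187,-0.443,-0.425,0.08,-0.187], jaw=0, grip_force=60)

```text
time: 1.45
tool_pos: [0.5053, 0.0665, 0.1686]
tcp_rot: [0.301, 3.125, 0.001]
wrist_force: [1.0, 0.6, -0.4]
width: 1.001
grip_force: 0.0
```

```bash
cat >> h.py <<'E'
from scipy.spatial.transform import Rotation as Ro
def st():
    s=bot.read_state();M=Ro.from_rotvec(s["tcp_rot"]).as_matrix()
    print("t %.2f"%s["time"],"pos",s["tool_pos"].round(4),"yawY %.1f"%np.degrees(np.arctan2(M[1,1],M[0,1])),"F",s["wrist_force"].round(1),"w %.2f g %.0f"%(s["width"],s["grip_force"]));return s,M
def go(X,yaw=None):
    s,M=st();d=M.T@(np.array(X)-s["tool_pos"]);y=np.degrees(np.arctan2(M[1,1],M[0,1]))
    print("shift",d.round(4),"turn",None if yaw is None else round(-np.radians((yaw-y+180)%360-180),3))
E
python3 - <<'E'
from h import *
go([.503,.067,.078],79.0)
w=cam("wrist","w1")
for P in([.503,.067,.08],[.497,.0337,.08],[.509,.1,.08]): print(proj(w,P))
E
```

```text
t 1.45 pos [0.5053 0.0665 0.1686] yawY 79.0 F [ 1.   0.6 -0.4] w 1.00 g 0
shift [ 0.0026 -0.      0.0906] turn -0.0
[319.31487732 246.07478176]
[269.10447202 246.76816453]
[369.15616814 245.46043711]
```

View pics/w1.png

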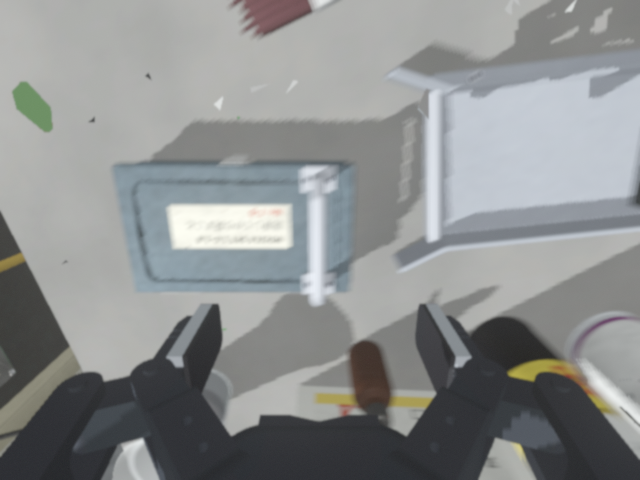

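The wrist view shows the bar from (314,178) to (318,300), within 2 to 4 mm of the estimate. The lip runs from (435,92) to (434,240). I'll descend with a small correction and close.

Call:
play_rows(steps=[0.005,-0.002,0.03,0,0.005,-0.002,0.06,0,0.005,-0.002,0.08,0,0.005,-0.002,0.09,0,0.005,-0.002,0.09,0])

```text
time: 2.12
tool_pos: [0.4982, 0.0675, 0.0778]
tcp_rot: [-0.301, -3.126, 0.0]
wrist_force: [1.0, 0.4, 0.7]
width: 1.0
grip_force: 0.0
```

Call:
play_rows(steps=[0,0,0,0,0,0,0,0,0,0,0,0,0,0,0,0,0,0,0,0,0,0,0,0,0,0,0,0,0,0,0,0], jaw=255, grip_force=70)

```text
time: 3.12
tool_pos: [0.4992, 0.068, 0.0789]
tcp_rot: [0.301, 3.126, 0.002]
wrist_force: [-0.7, 5.0, 4.7]
width: 0.092
grip_force: 68.4
```

```bash
python3 - <<'E'
from h import *
go([.503,.067,.078],79.0)
E
```

```text
t 3.12 pos [0.4992 0.068  0.0789] yawY 79.0 F [-0.7  5.   4.7] w 0.09 g 68
shift [-0.0039 -0.0002  0.0009] turn -0.0
```

Call:
play_rows(steps=[0,0,-0.004,0,0,0,-0.008,0,0,0,-0.013,0,0,0,-0.018,0,0,0,-0.022,0,0,0,-0.022,0])

```text
time: 3.88
tool_pos: [0.499, 0.0675, 0.1007]
tcp_rot: [0.301, 3.126, 0.0]
wrist_force: [-0.4, 0.2, -7.5]
width: 0.087
grip_force: 68.0
```

```bash
python3 - <<'E'
from h import *
go([.479,.152,.101],85.3)
w=cam("wrist","w2");s=cam("scene","s2")
a=s["pixels"][200:420,250:500];b=w["pixels"]
crop(s["pixels"],250,200,250,220,2.4,"s2c")
w1=cv2.imread("pics/w1.png")
E
```

```text
t 3.88 pos [0.499  0.0675 0.1007] yawY 79.0 F [-0.4  0.2 -7.5] w 0.09 g 68
shift [ 0.0358  0.0791 -0.0003] turn -0.11
```

View pics/s2c.png

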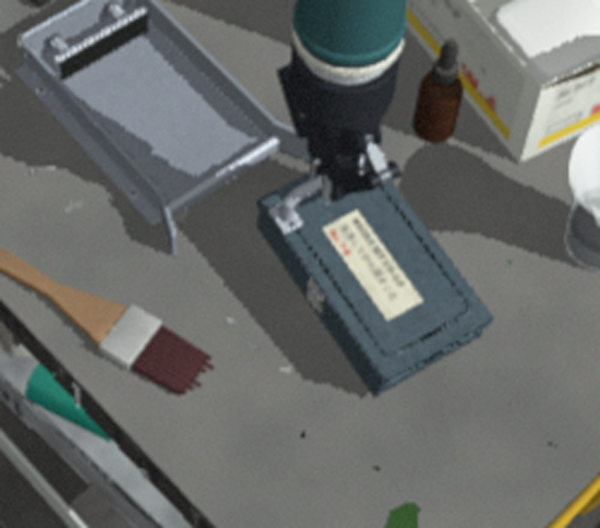

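The front end is raised with the rear still on the bench, and the grip holds. I'll drag it forward while yawing.

Call:
play_rows(steps=[0.002,0.004,0,-0.01,0.006,0.009,0,-0.025,0.01,0.015,0,-0.04,0.014,0.021,0,-0.055,0.018,0.027,0,-0.07,0.022,0.033,0,-0.085,0.026,0.039,0,-0.1,0.029,0.044,0,-0.11,0.031,0.048,0,-0.11,0.031,0.048,0,-0.11])

```text
time: 5.22
tool_pos: [0.4774, 0.1208, 0.1003]
tcp_rot: [0.128, 3.139, -0.0]
wrist_force: [0.1, 0.6, -7.9]
width: 0.088
grip_force: 68.0
```

```bash
python3 - <<'E'
from h import *
go([.479,.152,.101],85.3)
t=cam("top","t3");w=cam("wrist")
a=cv2.resize(t["pixels"][195:305,255:485],None,fx=3.4,fy=3.4,interpolation=cv2.INTER_CUBIC)[:, :782]
b=cv2.resize(w["pixels"],(293,220))
o=np.zeros((600,782,3),np.uint8);o[:a.shape[0]]=a;o[a.shape[0]:a.shape[0]+220,:293]=b;cv2.imwrite("pics/c3.png",o)
E
```

```text
t 5.22 pos [0.4774 0.1208 0.1003] yawY 85.3 F [ 0.1  0.6 -7.9] w 0.09 g 68
shift [ 0.001   0.0313 -0.0007] turn 0.001
```

View pics/c3.png

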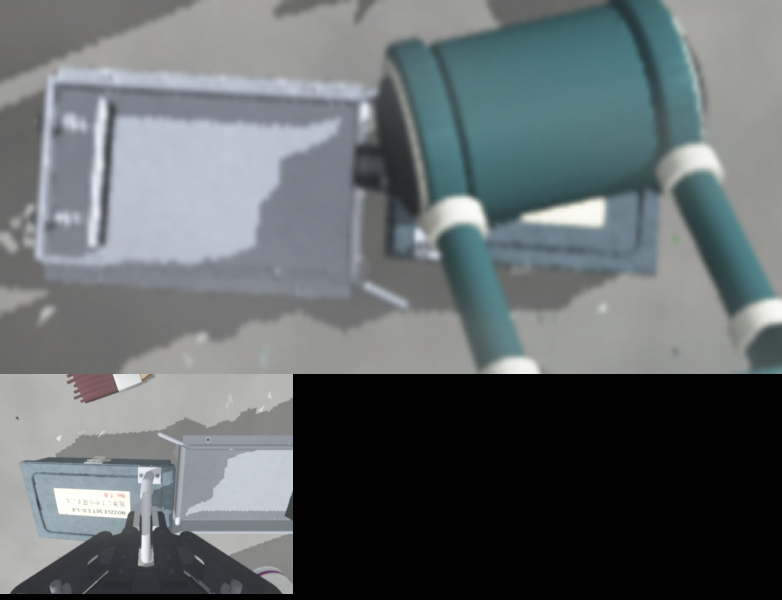

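The lid's near edge runs from (388,257) to (655,272) in the top crop. I'll use it to get the lateral offset from the cradle axis.

```bash
python3 - <<'E'
from h import *
t=cam("top");w=cam("wrist","w4")
T=lambda p,z:onz(t,((p[0]+.5)/3.4-.5+255,(p[1]+.5)/3.4-.5+195),z)
W=lambda p,z:onz(w,((p[0]+.5)/.458-.5,(p[1]-374+.5)/.458-.5),z)
u=np.array([np.cos(np.radians(85.3)),np.sin(np.radians(85.3))]);v=np.array([u[1],-u[0]]);O=np.array([.481,.171])
C=lambda P:(np.round([(P[:2]-O)@v*1e3,(P[:2]-O)@u*1e3],1))
print("top near edge front/rear",C(T((388,257),.066)),C(T((655,272),.045)))
print("lip top",C(T((365,98),.016)),C(T((356,281),.016)))
print("wrist case near F,R",C(W((174,461),.066)),C(W((22,462),.045)))
print("wrist bar post",C(W((148,476),.066)))
print("wrist lip ends",C(W((181,447),.016)),C(W((177,521),.016)))
print("tcp",C(bot.read_state()["tool_pos"]))
cv2.imwrite("pics/w4c.png",w["pixels"][90:400])
E
```

```text
top near edge front/rear [-47.5 -19.6] [ -45.9 -195.9]
lip top [61.8 -2.4] [-62.7  -2.9]
wrist case near F,R [-50.6 -21.7] [ -45.3 -197.1]
wrist bar post [-34.3 -48.7]
wrist lip ends [-59.3  -4.4] [54.1 -2.4]
tcp [  0.7 -50.8]
```

View pics/w4c.png

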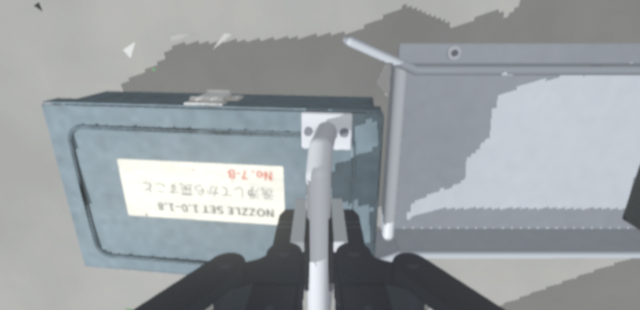

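The case sits about 5 mm toward +x and about 1° over-rotated. I'll correct that while carrying it forward, with the underside about 8 mm above the lip.

Call:
play_rows(steps=[0.002,0.003,0,0.005,0.004,0.007,0,0.01,0.006,0.011,0,0.015,0.006,0.015,0,0.015,0.006,0.019,0,0.015,0.006,0.023,0,0.015,0.006,0.027,0,0.015,0.006,0.031,0,0.015,0.006,0.031,0,0.015])

```text
time: 6.55
tool_pos: [0.4741, 0.1522, 0.1003]
tcp_rot: [0.151, 3.138, 0.0]
wrist_force: [0.4, 1.0, -7.7]
width: 0.085
grip_force: 68.0
```

Call:
play_rows(steps=[0,0.001,0.001,0,0,0.002,0.003,0,0,0.003,0.0045,0,0,0.003,0.0045,0])

```text
time: 7.05
tool_pos: [0.4742, 0.1548, 0.0956]
tcp_rot: [-0.152, -3.138, 0.0]
wrist_force: [-0.3, 0.4, -8.1]
width: 0.087
grip_force: 68.1
```

Call:
play_rows(steps=[0,0,0.001,0,0,0,0.002,0,0,0,0.0025,0,0,0,0.0025,0])

```text
time: 7.55
tool_pos: [0.4745, 0.1549, 0.0937]
tcp_rot: [0.152, 3.138, 0.0]
wrist_force: [-1.2, 1.2, -4.0]
width: 0.085
grip_force: 68.6
```

Call:
play_rows(steps=[0,0,0.0005,0,0,0,0.001,0,0,0,0.001,0])

```text
time: 7.92
tool_pos: [0.4747, 0.155, 0.0936]
tcp_rot: [0.152, 3.137, 0.0]
wrist_force: [-5.7, 0.2, 5.8]
width: 0.088
grip_force: 69.6
```

```bash
python3 - <<'E'
from h import *
st();w=cam("wrist");cv2.imwrite("pics/w5.png",w["pixels"][90:400])
E
```

```text
t 7.92 pos [0.4747 0.155  0.0936] yawY 84.5 F [-5.7  0.2  5.8] w 0.09 g 70
```

View pics/w5.png

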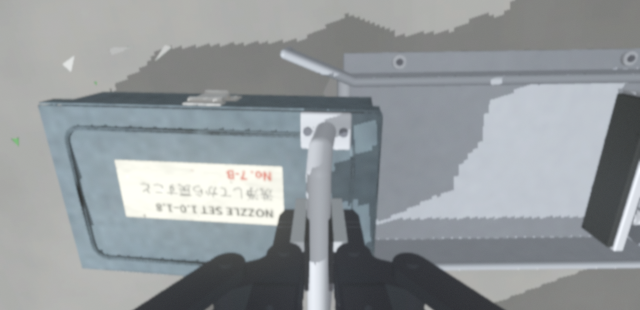

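The front is over the lip, with the lid's front edge at about (380,105 to 240) now covering it. I'll relieve the press, release and rise.

Call:
play_rows(steps=[0,0,-0.0007,0,0,0,-0.0007,0])

```text
time: 8.22
tool_pos: [0.4746, 0.155, 0.0936]
tcp_rot: [0.152, 3.137, 0.0]
wrist_force: [-4.1, -0.3, 4.2]
width: 0.087
grip_force: 69.3
```

Call:
play_rows(steps=[0,0,0,0,0,0,0,0,0,0,0,0,0,0,0,0,0,0,0,0], jaw=0)

```text
time: 8.85
tool_pos: [0.4744, 0.1548, 0.0929]
tcp_rot: [0.152, 3.138, -0.0]
wrist_force: [0.0, 0.4, -0.2]
width: 0.999
grip_force: 0.0
```

Call:
play_rows(steps=[0,0,-0.02,0,0,0,-0.05,0,0,0,-0.09,0,0,-0.03,-0.11,0,0,-0.08,-0.11,0,0,-0.14,-0.11,0,0,-0.2,-0.11,0,0,-0.2,-0.11,0])

```text
time: 9.85
tool_pos: [0.4545, -0.0478, 0.2031]
tcp_rot: [0.162, 3.137, -0.002]
wrist_force: [0.4, -0.1, 0.2]
width: 0.997
grip_force: 0.0
```

```bash
python3 - <<'E'
from h import *
st();t=cam("top");w=cam("wrist")
a=cv2.resize(t["pixels"][195:305,255:485],None,fx=3.4,fy=3.4,interpolation=cv2.INTER_CUBIC)
b=cv2.resize(w["pixels"],(300,225))
o=np.zeros((600,782,3),np.uint8);o[:a.shape[0]]=a;o[374:599,:300]=b;cv2.imwrite("pics/c6.png",o)
# dark-teal mask of case
hsv=cv2.cvtColor(w["pixels"],cv2.COLOR_BGR2HSV);np.save("w6.npy",w["pixels"])
u=np.array([np.cos(np.radians(85.3)),np.sin(np.radians(85.3))]);v=np.array([u[1],-u[0]]);O=np.array([.481,.171])
C=lambda P:(np.round([(P[:2]-O)@v*1e3,(P[:2]-O)@u*1e3],1))
for n,c in(("top",t),("wrist",w)):
    h=cv2.cvtColor(c["pixels"],cv2.COLOR_BGR2HSV)
    m=cv2.inRange(h,(85,60,40),(115,255,140));m=cv2.morphologyEx(m,cv2.MORPH_OPEN,np.ones((3,3)))
    cs=sorted(cv2.findContours(m,0,2)[0],key=cv2.contourArea)[-3:]
    for k in cs:
        r=cv2.minAreaRect(k);print(n,cv2.contourArea(k),np.round(cv2.boxPoints(r)).tolist(),[C(onz(c,p,.055)).tolist() for p in cv2.boxPoints(r)])
E
```

```text
t 9.85 pos [ 0.4545 -0.0478  0.2031] yawY 84.1 F [ 0.4 -0.1  0.2] w 1.00 g 0
top 6009.5 [[526.0, 265.0], [530.0, 194.0], [633.0, 199.0], [630.0, 270.0]] [[-14.3, -366.4], [145.3, -371.2], [146.8, -599.5], [-12.1, -591.4]]
top 10411.0 [[357.0, 113.0], [506.0, 37.0], [552.0, 128.0], [403.0, 203.0]] [[310.7, 24.9], [509.2, -308.7], [299.0, -417.0], [106.9, -89.0]]
top 11168.0 [[516.0, 331.0], [639.0, 331.0], [639.0, 479.0], [516.0, 479.0]] [[-159.7, -346.5], [-143.3, -611.3], [-451.6, -610.2], [-468.5, -353.1]]
```

View pics/c6.png

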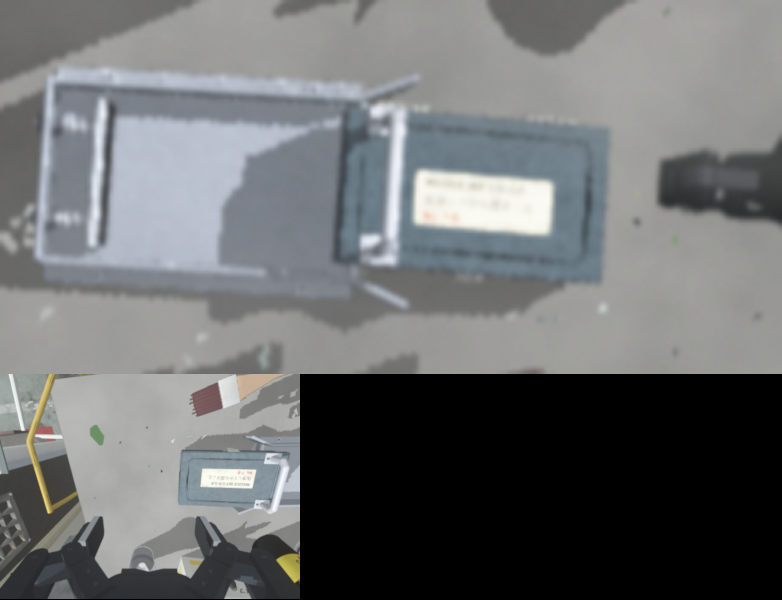

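All ten views are used, so I'll go by numbers from here. In the last one the case sits straight with its front over the lip. The lid corners in the top crop are (345,105), (335,262), (608,128) and (603,282).

```bash
cat >> h.py <<'E'
u=np.array([np.cos(np.radians(85.3)),np.sin(np.radians(85.3))]);v=np.array([u[1],-u[0]]);O=np.array([.481,.171])
C=lambda P:(np.round([(P[:2]-O)@v*1e3,(P[:2]-O)@u*1e3],1))
CW=lambda x,y:O+v*x/1e3+u*y/1e3
E
python3 - <<'E'
from h import *
t=cam("top")
T=lambda p,z:onz(t,((p[0]+.5)/3.4-.5+255,(p[1]+.5)/3.4-.5+195),z)
print("FF,FN,RF,RN",[C(T(p,z)).tolist() for p,z in(((345,105),.0625),((335,262),.0625),((608,128),.0455),((603,282),.0455))])
print("guides inner F/N",C(T((362,100),.035)),C(T((352,272),.035)))
s,_=st();print(s["q"].round(2),C(s["tool_pos"]))
X=CW(0,-205);go([*X,.037],-4.7)
E
```

```text
FF,FN,RF,RN [[49.9, 13.2], [-52.6, 14.1], [47.1, -161.6], [-54.5, -162.2]]
guides inner F/N [57.6  0.6] [-57.4   1.2]
t 10.00 pos [ 0.455  -0.0439  0.2029] yawY 84.4 F [-0.1  0.5  0.2] w 1.00 g 0
[-0.15 -0.12  2.1   0.    1.16 -1.62] [  -8.3 -216.3]
t 10.00 pos [ 0.455  -0.0439  0.2029] yawY 84.4 F [-0.1  0.5  0.2] w 1.00 g 0
shift [-0.0082  0.0113  0.1659] turn 1.555
```

Call:
play_rows(steps=[-0.006,0.011,0,0.18,-0.006,0.011,0,0.36,-0.006,0.011,0,0.54,-0.006,0.011,0,0.72,-0.006,0.011,0,0.9,-0.006,0.011,0,1.08,-0.006,0.011,0.02,1.26,-0.006,0.011,0.05,1.42,-0.006,0.011,0.08,1.555,-0.006,0.011,0.11,1.555], jaw=165)

```text
time: 11.25
tool_pos: [0.4623, -0.0318, 0.0921]
tcp_rot: [2.307, 2.132, 0.001]
wrist_force: [0.4, -0.3, -0.6]
width: 0.348
grip_force: 0.0
```

```bash
python3 - <<'E'
from h import *
s,_=st();print(C(s["tool_pos"]));go([*CW(-2,-205),.037],-4.7)
E
```

```text
t 11.25 pos [ 0.4623 -0.0318  0.0921] yawY -4.5 F [ 0.4 -0.3 -0.6] w 0.35 g 0
[  -2.  -203.7]
t 11.25 pos [ 0.4623 -0.0318  0.0921] yawY -4.5 F [ 0.4 -0.3 -0.6] w 0.35 g 0
shift [-0.0014 -0.      0.0551] turn 0.003
```

Call:
play_rows(steps=[0,0,0.03,0,0,0,0.05,0,0,0,0.055,0,0.01,0,0.055,0,0.02,0,0.055,0,0.024,0,0.055,0,0.026,0,0.055,0,0.028,0,0.055,0])

```text
time: 12.25
tool_pos: [0.4645, -0.0059, 0.0383]
tcp_rot: [2.309, 2.129, 0.001]
wrist_force: [-0.4, -0.1, -0.0]
width: 0.35
grip_force: 0.0
```

Call:
play_rows(steps=[0.002,0,0,0,0.004,0,0,0,0.006,0,0,0,0.008,0,0,0,0.01,0,0,0])

```text
time: 12.88
tool_pos: [0.4653, 0.0029, 0.038]
tcp_rot: [2.308, 2.129, -0.002]
wrist_force: [0.6, -6.3, -0.4]
width: 0.351
grip_force: 3.1
```

Call:
play_rows(steps=[0.003,0,0,0,0.006,0,0,0,0.009,0,0,0,0.012,0,0,0,0.015,0,0,0,0.018,0,0,0,0.021,0,0,0,0.024,0,0,0,0.027,0,0,0,0.03,0,0,0])

```text
time: 14.12
tool_pos: [0.4672, 0.0326, 0.0377]
tcp_rot: [2.308, 2.13, -0.004]
wrist_force: [-0.7, -7.5, -0.2]
width: 0.351
grip_force: 3.7
```

```bash
cat >> h.py <<'E'
def lid(t):
    """corner-ish extents of the label (cream) in top and scene views"""
    out=[]
    h=cv2.cvtColor(t["pixels"],cv2.COLOR_BGR2HSV)
    m=cv2.inRange(h,(15,25,150),(40,120,255));m[:195]=0;m[305:]=0;m[:,:255]=0;m[:,490:]=0
    k=max(cv2.findContours(m,0,2)[0],key=cv2.contourArea,default=None)
    return None if k is None else (cv2.contourArea(k),np.round(cv2.boxPoints(cv2.minAreaRect(k)),1).tolist())
E
python3 - <<'E'
from h import *
s,_=st();print(C(s["tool_pos"]));t=cam("top","t8");print(lid(t)); cam("scene","s8")
E
```

```text
t 14.12 pos [0.4672 0.0326 0.0377] yawY -4.6 F [-0.7 -7.5 -0.2] w 0.35 g 4
[  -2.5 -139.1]
(3.0, [[368.0, 258.0], [371.0, 257.0], [372.0, 260.0], [369.0, 261.0]])
```

Call:
play_rows(steps=[0.003,0,0,0,0.006,0,0,0,0.009,0,0,0,0.012,0,0,0,0.014,0,0,0,0.016,0,0,0,0.018,0,0,0])

```text
time: 15.1
tool_pos: [0.4686, 0.0501, 0.0378]
tcp_rot: [2.307, 2.13, -0.005]
wrist_force: [0.5, -9.3, 0.5]
width: 0.353
grip_force: 4.6
```

Call:
play_rows(steps=[0.002,0,0,0,0.004,0,0,0,0.006,0,0,0])

```text
time: 15.48
tool_pos: [0.4692, 0.0559, 0.0379]
tcp_rot: [2.307, 2.13, -0.005]
wrist_force: [-0.9, -10.4, 1.7]
width: 0.347
grip_force: 5.1
```

Force has reached 10 N and the tool is being pushed up slightly, so the balance point is near. I'll ease off and check from the scene camera whether it tips.

```bash
cat >> h.py <<'E'
def handle(c):
    "bright low-saturation blobs of bow / label in scene roi"
    h=cv2.cvtColor(c["pixels"],cv2.COLOR_BGR2HSV);m=cv2.inRange(h,(14,20,140),(40,130,255));m[:230]=0;m[345:]=0;m[:,:290]=0;m[:,425:]=0
    return [(cv2.contourArea(k),cv2.boundingRect(k)) for k in cv2.findContours(m,0,2)[0] if cv2.contourArea(k)>15]
E
python3 - <<'E'
from h import *
s=cam("scene","s9");print(handle(s))
E
```

```text
[(110.0, (290, 324, 12, 19)), (31.0, (356, 274, 7, 13)), (235.0, (327, 248, 30, 22))]
```

Call:
play_rows(steps=[-0.002,0,0,0,-0.004,0,0,0,-0.006,0,0,0,-0.006,0,0,0])

```text
time: 16.02
tool_pos: [0.469, 0.0519, 0.038]
tcp_rot: [-2.31, -2.129, -0.0]
wrist_force: [0.4, 0.2, 0.3]
width: 0.352
grip_force: 0.0
```

```bash
python3 - <<'E'
from h import *
s=cam("scene","s10");print(handle(s))
a=cv2.imread("pics/s9.png");d=cv2.absdiff(a,s["pixels"]).max(2)>40
ys,xs=np.nonzero(d);print(d.sum(),xs.min(),xs.max(),ys.min(),ys.max())
g=lambda i:cv2.cvtColor(i,cv2.COLOR_BGR2GRAY)
p=cv2.goodFeaturesToTrack(g(a)[180:360,250:460],60,.02,4)+np.float32([250,180])
q,ok,_=cv2.calcOpticalFlowPyrLK(g(a),g(s["pixels"]),p.astype(np.float32),None)
for A,B,o in zip(p[:,0],q[:,0],ok):
    if o and np.hypot(*(B-A))>.8:print(A,(B-A).round(1))
E
```

```text
[(109.5, (290, 325, 12, 18)), (39.5, (355, 276, 10, 10)), (257.5, (327, 248, 30, 23))]
4248 0 441 25 477
[385. 192.] [1.7 2.3]
[296. 212.] [-3.2  1.8]
[360. 275.] [1.1 1.2]
[390. 297.] [1.5 1.4]
[414. 199.] [2.  2.5]
[387. 307.] [1.5 1.5]
[407. 210.] [1.8 2.5]
[355. 269.] [1.2 1.3]
[377. 206.] [1.6 2.4]
[438. 189.] [2.3 2.5]
[410. 224.] [1.8 2.4]
[375. 309.] [1.4 1.5]
[415. 226.] [1.8 2.4]
[434. 190.] [2.2 2.6]
[397. 208.] [1.8 2.4]
[371. 315.] [1.4 1.2]
[407. 195.] [2.  2.4]
[400. 194.] [1.9 2.4]
[335. 206.] [1.4 1.9]
[380. 301.] [1.5 1.5]
[407. 228.] [1.8 2.4]
[406. 254.] [2.1 1.4]
[396. 290.] [1.5 1.4]
[325. 212.] [1.7 1.8]
[405. 274.] [1.5 1.8]
[406. 261.] [1.9 1.5]
[331. 209.] [1.4 1.9]
[292. 212.] [-3.   1.7]
[434. 184.] [2.2 2.6]
[283. 213.] [-1.2  0.8]
[259. 214.] [-0.3  1. ]
```

It hasn't tipped yet: the label is still at (327,248) and only gripper features moved. It needs about 5 mm more, then ease off again.

Call:
play_rows(steps=[0.003,0,0,0,0.006,0,0,0,0.008,0,0,0,0.0095,0,0,0,0.011,0,0,0])

```text
time: 16.7
tool_pos: [0.4698, 0.061, 0.0381]
tcp_rot: [2.306, 2.13, -0.005]
wrist_force: [-2.1, -10.1, 2.7]
width: 0.351
grip_force: 5.6
```

Call:
play_rows(steps=[-0.003,0,0,0,-0.006,0,0,0,-0.006,0,0,0,-0.006,0,0,0])

```text
time: 17.2
tool_pos: [0.4694, 0.057, 0.038]
tcp_rot: [-2.309, -2.13, -0.0]
wrist_force: [-0.6, -0.3, 0.7]
width: 0.353
grip_force: 0.0
```

```bash
python3 - <<'E'
from h import *
s=cam("scene","s11");print(handle(s));print(C(st()[0]["tool_pos"]))
E
```

```text
[(108.5, (290, 324, 12, 19)), (33.0, (354, 274, 9, 10)), (266.5, (325, 246, 31, 24))]
t 17.25 pos [0.4694 0.057  0.038 ] yawY -4.6 F [-0.6  0.4 -1. ] w 0.35 g 0
[  -2.2 -114.6]
```

Call:
play_rows(steps=[0.004,0,0,0,0.007,0,0,0,0.009,0,0,0,0.0105,0,0,0])

```text
time: 17.75
tool_pos: [0.4702, 0.0653, 0.0382]
tcp_rot: [2.305, 2.13, -0.005]
wrist_force: [-0.5, -12.0, 3.4]
width: 0.353
grip_force: 6.2
```

Call:
play_rows(steps=[-0.003,0,0,0,-0.006,0,0,0,-0.006,0,0,0,-0.006,0,0,0])

```text
time: 18.25
tool_pos: [0.4697, 0.0615, 0.038]
tcp_rot: [-2.309, -2.13, -0.0]
wrist_force: [-0.9, -1.3, -0.6]
width: 0.349
grip_force: 0.0
```

```bash
python3 - <<'E'
from h import *
s=cam("scene","s12");print(handle(s));print(C(st()[0]["tool_pos"]))
E
```

```text
[(109.5, (290, 325, 12, 18)), (294.0, (320, 244, 36, 23))]
t 18.30 pos [0.4698 0.0615 0.038 ] yawY -4.6 F [-0.7  0.6 -0.1] w 0.35 g 0
[  -2.2 -110. ]
```

```bash
cat >> h.py <<'E'
def flow(a,b,x0=285,x1=400,y0=215,y1=330):
    a,b=[cv2.cvtColor(cv2.imread(f"pics/{n}.png"),cv2.COLOR_BGR2GRAY) for n in(a,b)]
    p=(cv2.goodFeaturesToTrack(a[y0:y1,x0:x1],40,.02,4)+np.float32([x0,y0])).astype(np.float32)
    q,ok,_=cv2.calcOpticalFlowPyrLK(a,b,p,None)
    for A,B,o in sorted(zip(p[:,0].tolist(),q[:,0].tolist(),ok)):
        if o:print([round(i) for i in A],np.subtract(B,A).round(1).tolist(),end=" ")
    print()
E
python3 - <<'E'
from h import *
flow("s11","s12")
E
```

```text
[286, 227] [-0.0, 0.1] [286, 294] [-0.1, -0.4] [304, 248] [-6.7, -3.4] [310, 255] [-4.9, -1.5] [313, 248] [-7.8, -3.7] [314, 253] [-5.1, -1.6] [316, 239] [-10.9, -2.3] [319, 280] [-4.2, -4.8] [321, 228] [-6.5, -5.1] [321, 276] [-4.4, -4.9] [325, 254] [-4.5, -2.8] [331, 258] [-4.6, -2.9] [333, 253] [-4.8, -2.8] [334, 223] [-5.9, -5.2] [336, 257] [-4.6, -3.1] [337, 246] [-4.9, -2.7] [337, 250] [-4.8, -2.7] [338, 221] [-6.2, -5.0] [338, 231] [-6.5, -4.9] [342, 230] [-6.4, -4.8] [343, 225] [-6.1, -4.9] [344, 234] [-7.1, -4.2] [348, 232] [-6.4, -4.1] [348, 317] [0.2, -4.2] [350, 266] [-0.3, -1.3] [352, 287] [-5.8, -10.3] [354, 268] [-2.5, -3.3] [357, 310] [-3.3, -3.4] [359, 275] [-5.4, -9.8] [359, 316] [-4.7, -4.2] [361, 310] [-2.2, -2.4] [362, 257] [-1.6, -2.0] [363, 221] [-1.8, -1.6] [364, 301] [-1.6, -2.1] [371, 315] [-1.5, -1.7] [375, 308] [-1.5, -1.7] [379, 301] [-1.5, -1.6] [387, 306] [-1.5, -1.6] [389, 296] [-1.5, -1.6] [396, 290] [-1.5, -1.5]
```

The rear rose and the bow moved forward, so the case is tipping. I'll back off a little more, let it settle and recheck.

Call:
play_rows(steps=[-0.004,0,0,0,-0.006,0,0,0,-0.006,0,0,0])

```text
time: 18.68
tool_pos: [0.4692, 0.0552, 0.038]
tcp_rot: [-2.31, -2.129, 0.0]
wrist_force: [-0.7, 0.3, 0.8]
width: 0.348
grip_force: 0.0
```

```bash
python3 - <<'E'
from h import *
s=cam("scene","s13");print(handle(s));print(C(st()[0]["tool_pos"]));flow("s12","s13")
E
```

```text
[(110.0, (290, 324, 12, 19)), (355.0, (319, 244, 39, 24))]
t 18.73 pos [0.4692 0.0552 0.038 ] yawY -4.7 F [ 0.   1.1 -0.7] w 0.35 g 0
[  -2.2 -116.4]
[289, 227] [0.8, -0.4] [296, 232] [-0.9, 0.4] [299, 248] [-1.3, 0.4] [304, 254] [-0.8, 0.5] [305, 241] [-1.5, 0.2] [306, 237] [-1.3, -0.0] [306, 247] [-1.3, 0.4] [310, 251] [-1.0, 0.6] [312, 229] [-0.9, -0.3] [315, 276] [-0.5, -0.5] [316, 270] [-0.6, -0.6] [319, 224] [-0.6, -0.5] [320, 251] [-0.7, 0.1] [321, 286] [-0.2, -0.3] [322, 297] [-0.0, -0.2] [324, 252] [-0.7, 0.1] [329, 218] [-1.1, -0.1] [331, 247] [-0.7, -0.0] [332, 243] [-0.6, 0.0] [335, 217] [-1.1, -0.0] [335, 224] [-1.1, -0.1] [335, 229] [-1.2, 0.0] [338, 220] [-1.1, 0.0] [338, 234] [-1.0, 0.1] [344, 230] [-1.0, 0.4] [354, 265] [-0.1, -0.6] [356, 306] [0.8, 1.0] [358, 243] [2.3, 2.1] [358, 269] [-0.4, -1.2] [358, 314] [-0.8, -0.1] [360, 255] [2.3, 2.1] [361, 220] [2.5, 2.3] [362, 300] [2.1, 1.9] [369, 313] [2.2, 2.4] [373, 307] [2.2, 2.5] [378, 299] [2.2, 2.4] [385, 305] [2.2, 2.4] [388, 295] [2.2, 2.3] [394, 288] [2.2, 2.2] [398, 262] [2.5, 2.4]
```

Call:
play_rows(steps=[0,0,0.004,0,0.004,0,0.004,0,0.008,0,0.004,0,0.011,0,0.004,0,0.014,0,0.004,0,0.016,0,0.004,0,0.018,0,0.004,0])

```text
time: 19.6
tool_pos: [0.4707, 0.0735, 0.034]
tcp_rot: [2.309, 2.13, -0.0]
wrist_force: [-0.1, -1.0, 0.4]
width: 0.354
grip_force: 0.0
```

```bash
python3 - <<'E'
from h import *
s=cam("scene","s14");print(handle(s));print(C(st()[0]["tool_pos"]));flow("s13","s14")
E
```

```text
[(109.0, (290, 324, 12, 19)), (241.5, (319, 243, 34, 21))]
t 19.65 pos [0.4708 0.0736 0.034 ] yawY -4.6 F [-0.4  0.3 -0. ] w 0.35 g 0
[ -2.2 -97.9]
[287, 295] [-3.9, -6.9] [290, 226] [-0.0, 0.0] [298, 249] [0.1, -0.5] [300, 232] [0.1, -0.0] [301, 241] [-0.0, -0.0] [304, 250] [-0.4, -0.9] [305, 237] [-0.0, -0.0] [310, 251] [-0.4, -0.9] [312, 228] [0.0, -0.0] [315, 269] [-0.0, -0.1] [315, 276] [-0.0, -0.0] [318, 224] [0.0, -0.0] [319, 251] [0.2, -0.5] [321, 286] [-0.0, -0.0] [323, 252] [0.5, -0.4] [329, 258] [0.1, -0.6] [330, 217] [0.3, -0.3] [330, 247] [0.2, -0.1] [331, 229] [0.2, -0.1] [331, 243] [0.0, 0.0] [333, 224] [0.2, -0.2] [336, 220] [0.4, -0.4] [337, 229] [0.2, -0.2] [337, 234] [0.1, -0.1] [343, 231] [0.0, -0.3] [345, 275] [-0.1, -0.6] [351, 308] [-1.7, -2.5] [355, 304] [-5.7, -4.4] [357, 266] [-2.8, -1.3] [361, 245] [-6.8, -5.5] [363, 223] [-7.2, -5.1] [364, 302] [-6.5, -4.7] [369, 313] [-6.2, -5.4] [372, 316] [-6.2, -5.6] [375, 309] [-6.2, -5.6] [377, 266] [-7.3, -5.7] [380, 302] [-6.3, -5.5] [387, 307] [-6.3, -5.4] [390, 297] [-6.3, -5.3] [397, 291] [-6.5, -5.2]
```

It has tipped in: the fingers passed the old contact point freely. I'll push on.

Call:
play_rows(steps=[0.002,0,0,0,0.004,0,0,0,0.006,0,0,0,0.008,0,0,0,0.01,0,0,0,0.012,0,0,0])

```text
time: 20.4
tool_pos: [0.4715, 0.0853, 0.0338]
tcp_rot: [-2.309, -2.13, 0.001]
wrist_force: [-0.8, -3.5, -1.6]
width: 0.354
grip_force: 0.0
```

```bash
python3 - <<'E'
from h import *
s=cam("scene","s15");print(C(st()[0]["tool_pos"]));flow("s14","s15",285,350,215,300)
E
```

```text
t 20.45 pos [0.4716 0.0855 0.0339] yawY -4.6 F [-0.3 -3.4  0.4] w 0.35 g 0
[ -2.4 -86. ]
[290, 226] [1.3, -0.8] [292, 230] [1.4, -1.2] [294, 246] [-2.4, -2.8] [298, 249] [-2.6, -2.9] [300, 232] [-1.7, -2.9] [304, 230] [-2.0, -2.7] [304, 238] [-2.3, -2.8] [304, 254] [-2.6, -2.8] [305, 246] [-2.5, -2.8] [308, 251] [-2.7, -2.8] [312, 228] [-2.3, -2.7] [315, 233] [-2.4, -2.7] [315, 269] [-2.8, -2.8] [315, 276] [-2.7, -2.6] [318, 224] [-3.2, -2.2] [319, 251] [-2.7, -2.7] [320, 274] [-2.7, -2.6] [321, 286] [-0.9, -0.7] [324, 254] [-2.7, -2.7] [326, 229] [-2.6, -2.5] [326, 250] [-2.7, -2.7] [328, 257] [-2.7, -2.7] [330, 217] [-2.2, -2.8] [330, 247] [-2.7, -2.7] [330, 253] [-2.7, -2.7] [331, 229] [-2.6, -2.6] [331, 243] [-2.7, -2.6] [332, 257] [-2.8, -2.7] [333, 224] [-2.4, -2.7] [336, 220] [-2.3, -2.8] [337, 229] [-2.6, -2.6] [337, 234] [-2.6, -2.6] [339, 253] [-2.9, -2.7] [341, 235] [-2.7, -2.6] [342, 257] [-3.4, -3.0] [343, 231] [-2.7, -2.6] [343, 261] [-3.3, -3.0] [345, 275] [-3.4, -2.6] [348, 258] [-4.1, -3.5] [348, 291] [-4.2, -4.3]
```

Sliding freely at 3.5 N. I'll continue, raising the fingers slightly to clear the lip.

Call:
play_rows(steps=[0.003,0,0,0,0.006,0,0,0,0.009,0,0,0,0.012,0,0,0,0.015,0,0,0,0.018,0,0,0,0.021,0,0,0,0.024,0,0,0,0.027,0,0,0,0.03,0,0,0])

```text
time: 21.7
tool_pos: [0.4741, 0.1153, 0.034]
tcp_rot: [-2.31, -2.13, 0.0]
wrist_force: [0.3, -4.9, -1.3]
width: 0.354
grip_force: 0.0
```

Call:
play_rows(steps=[0.003,0,-0.001,0,0.006,0,-0.002,0,0.009,0,-0.003,0,0.012,0,-0.003,0,0.015,0,-0.003,0,0.018,0,-0.003,0])

```text
time: 22.45
tool_pos: [0.4755, 0.1333, 0.0369]
tcp_rot: [-2.31, -2.13, 0.0]
wrist_force: [0.2, -4.9, -0.8]
width: 0.353
grip_force: 0.0
```

```bash
python3 - <<'E'
from h import *
print(C(st()[0]["tool_pos"]))
c=cam("top","t16")
T=lambda p,z:onz(c,p,z)
# plate/lid edges along the cradle axis: grey profile in top view at z=.033, offset lines
g=cv2.cvtColor(c["pixels"],cv2.COLOR_BGR2GRAY)
for x in(-40,-25,25,40):
    print(x,[int(g[tuple(np.round(proj(c,[*CW(x,y),.04])[::-1]).astype(int))]) for y in range(60,200,4)])
E
```

```text
t 22.45 pos [0.4755 0.1333 0.0369] yawY -4.6 F [ 0.2 -4.9 -0.8] w 0.35 g 0
[ -2.4 -38. ]
-40 [79, 78, 74, 74, 76, 75, 77, 83, 83, 83, 79, 83, 84, 114, 143, 158, 134, 176, 164, 167, 115, 115, 113, 120, 130, 129, 99, 82, 190, 208, 128, 128, 127, 127, 125]
-25 [126, 156, 152, 148, 138, 141, 141, 143, 157, 172, 170, 131, 114, 112, 112, 117, 149, 234, 194, 115, 101, 113, 109, 125, 128, 129, 113, 86, 223, 212, 129, 128, 128, 128, 129]
25 [112, 112, 112, 112, 113, 112, 113, 110, 110, 110, 109, 110, 110, 112, 110, 112, 176, 241, 172, 128, 87, 92, 93, 113, 128, 124, 90, 66, 181, 216, 134, 149, 148, 160, 141]
40 [99, 100, 93, 97, 93, 100, 104, 95, 94, 104, 95, 100, 111, 141, 177, 192, 224, 232, 188, 141, 99, 107, 111, 129, 130, 129, 113, 82, 226, 218, 136, 129, 130, 133, 131]
```

Lid front is at about cradle y 145, and the plate face is at about 165. I'll back off, raise the fingers for the final push and draw-down, then approach the plate.

Call:
play_rows(steps=[-0.004,0,0,0,-0.004,0,-0.007,0,-0.004,0,-0.014,0,0.0,0,-0.014,0,0.003,0,-0.014,0,0.006,0,-0.014,0,0.009,0,-0.014,0,0.012,0,-0.014,0,0.015,0,-0.014,0])

```text
time: 23.62
tool_pos: [0.4763, 0.147, 0.0506]
tcp_rot: [2.308, 2.13, -0.004]
wrist_force: [0.8, -6.1, 0.9]
width: 0.355
grip_force: 2.8
```

Call:
play_rows(steps=[0.002,0,0,0,0.004,0,0,0,0.006,0,0,0])

```text
time: 24.0
tool_pos: [0.4764, 0.1532, 0.0502]
tcp_rot: [-2.309, -2.13, 0.004]
wrist_force: [-0.7, -3.5, -3.2]
width: 0.35
grip_force: 2.1
```

Call:
play_rows(steps=[0.001,0,0,0,0.002,0,0,0,0.003,0,0,0,0.004,0,0,0])

```text
time: 24.5
tool_pos: [0.477, 0.1574, 0.0507]
tcp_rot: [2.309, 2.13, -0.003]
wrist_force: [-2.0, -7.0, -2.3]
width: 0.349
grip_force: 3.9
```

Call:
play_rows(steps=[0.001,0,0,0,0.002,0,0,0,0.003,0,0,0])

```text
time: 24.88
tool_pos: [0.4771, 0.1597, 0.0506]
tcp_rot: [2.308, 2.13, -0.005]
wrist_force: [-0.3, -9.9, -1.9]
width: 0.356
grip_force: 4.9
```

The plate is now being compressed. I'll push a little more, then draw down.

Call:
play_rows(steps=[0.001,0,0,0,0.002,0,0,0,0.003,0,0,0])

```text
time: 25.25
tool_pos: [0.4772, 0.1621, 0.0505]
tcp_rot: [2.308, 2.13, -0.006]
wrist_force: [-2.0, -12.1, -1.5]
width: 0.353
grip_force: 6.0
```

```bash
python3 - <<'E'
from h import *
print(C(st()[0]["tool_pos"]))
c=cam("top","t17");cam("scene","s17")
g=cv2.cvtColor(c["pixels"],cv2.COLOR_BGR2GRAY)
o=cv2.cvtColor(cv2.imread("pics/t16.png"),cv2.COLOR_BGR2GRAY)
for n,i in(("old",o),("new",g)):
  for x in(-30,25,35):
    ys=np.arange(160,190,1.);P=np.array([proj(c,[*CW(x,y),.033]) for y in ys],np.float32)
    p=cv2.remap(i,P[:,:1].copy(),P[:,1:].copy(),1)[:,0].astype(float);w=np.clip(p-150,0,None);print(n,x,"plate bright centre",round((w*ys).sum()/w.sum(),1))
E
```

```text
t 25.25 pos [0.4772 0.1621 0.0505] yawY -4.6 F [ -2.  -12.1  -1.5] w 0.35 g 6
[-3.1 -9.2]
old -30 plate bright centre 174.3
old 25 plate bright centre 175.3
old 35 plate bright centre 173.8
new -30 plate bright centre 160.6
new 25 plate bright centre 160.7
new 35 plate bright centre 160.7
```

Call:
play_rows(steps=[0.001,0,0,0,0.002,0,0,0,0.003,0,0,0])

```text
time: 25.72
tool_pos: [0.4773, 0.1645, 0.0504]
tcp_rot: [2.307, 2.13, -0.008]
wrist_force: [-1.7, -14.6, -1.1]
width: 0.352
grip_force: 7.1
```

Call:
play_rows(steps=[0,0,0.002,0,0,0,0.004,0,0,0,0.006,0,0,0,0.006,0])

```text
time: 26.22
tool_pos: [0.4771, 0.1636, 0.0442]
tcp_rot: [2.306, 2.13, -0.01]
wrist_force: [-0.6, -17.6, -0.5]
width: 0.349
grip_force: 8.6
```

```bash
python3 - <<'E'
from h import *
print(C(st()[0]["tool_pos"]));cam("scene","s18");flow("s17","s18",240,340,190,280)
E
```

```text
t 26.23 pos [0.4771 0.1636 0.0442] yawY -4.6 F [ -0.6 -17.6  -0.5] w 0.35 g 9
[-3.3 -7.6]
[247, 262] [3.1, 1.1] [250, 235] [-0.0, -0.0] [250, 258] [3.0, 1.2] [258, 218] [-0.1, -0.1] [261, 214] [-0.0, -0.0] [263, 220] [-0.1, -0.0] [263, 270] [0.2, 0.1] [272, 218] [-0.0, -0.1] [272, 269] [0.2, 0.2] [274, 224] [-0.2, -0.2] [280, 228] [-0.3, -0.2] [282, 212] [0.2, -0.0] [284, 226] [-0.3, -0.1] [285, 200] [-0.0, 0.1] [285, 206] [0.2, -0.0] [289, 195] [-0.0, 0.1] [289, 203] [0.2, 0.0] [290, 245] [-0.4, -0.1] [294, 226] [-0.5, 0.1] [302, 196] [-0.0, 0.1] [305, 192] [-0.0, 0.1] [306, 219] [-0.5, 0.1] [306, 223] [-0.5, 0.3] [308, 195] [-0.1, 0.1] [309, 201] [-0.1, 0.1] [309, 207] [-0.2, 0.1] [312, 197] [-0.1, 0.1] [312, 210] [-0.2, 0.1] [312, 230] [-0.1, 0.7] [313, 276] [0.0, 0.0] [316, 208] [-0.5, 0.1] [317, 252] [-0.4, 1.1] [317, 278] [-0.0, 0.1] [318, 231] [-0.2, 0.8] [321, 239] [-0.3, 1.0] [324, 215] [-1.1, 0.7] [325, 239] [-0.3, 0.9] [327, 260] [-0.4, 1.4] [335, 221] [-0.5, 1.7] [337, 275] [-0.8, 1.0]
```

The rear is following down: the label fell about 1.4 px, or about 4 mm. I'll continue down while backing off slightly.

Call:
play_rows(steps=[-0.001,0,0.002,0,-0.001,0,0.004,0,-0.0015,0,0.006,0,-0.002,0,0.008,0,-0.002,0,0.008,0])

```text
time: 26.9
tool_pos: [0.477, 0.1619, 0.0365]
tcp_rot: [2.307, 2.13, -0.009]
wrist_force: [-2.2, -16.2, 0.7]
width: 0.353
grip_force: 8.5
```

```bash
python3 - <<'E'
from h import *
print(C(st()[0]["tool_pos"]));cam("scene","s19");flow("s17","s19",290,345,210,280)
E
```

```text
t 26.90 pos [0.477  0.1619 0.0365] yawY -4.6 F [ -2.2 -16.2   0.7] w 0.35 g 8
[-3.2 -9.4]
[291, 245] [0.2, 1.0] [292, 277] [0.9, 1.8] [294, 226] [-0.0, 1.2] [294, 249] [0.2, 1.1] [298, 228] [-0.0, 1.3] [302, 224] [0.1, 1.3] [302, 233] [-0.0, 1.6] [306, 219] [0.1, 1.1] [306, 223] [0.1, 1.4] [306, 229] [0.0, 1.5] [309, 233] [1.2, 2.9] [312, 230] [0.8, 2.3] [313, 276] [0.0, 0.2] [317, 252] [0.5, 3.9] [317, 278] [0.0, 0.2] [318, 231] [0.8, 2.9] [318, 257] [0.4, 4.1] [320, 244] [0.5, 3.7] [321, 239] [0.6, 3.5] [321, 272] [0.2, 0.6] [322, 256] [0.3, 4.0] [323, 220] [-0.5, 2.9] [323, 227] [0.9, 4.2] [324, 215] [-1.5, 2.7] [325, 239] [0.6, 3.7] [325, 249] [0.3, 4.1] [325, 270] [-0.4, 1.9] [327, 260] [0.2, 4.2] [328, 244] [0.4, 4.0] [329, 255] [0.2, 4.3] [332, 271] [-0.9, 2.3] [335, 221] [0.1, 5.1] [337, 275] [-1.3, 2.1] [340, 267] [-0.6, 3.4] [342, 222] [-0.1, 5.1] [342, 226] [-0.1, 5.1] [342, 273] [-1.4, 3.1]
```

The rear has dropped about 13 mm. I'll ease off gently and check that it stays.

Call:
play_rows(steps=[-0.001,0,0,0,-0.002,0,0,0,-0.003,0,0,0,-0.004,0,0,0,-0.004,0,0,0])

```text
time: 27.58
tool_pos: [0.4786, 0.1616, 0.0375]
tcp_rot: [2.309, 2.129, 0.003]
wrist_force: [-0.4, -0.6, 0.1]
width: 0.354
grip_force: 0.5
```

```bash
python3 - <<'E'
from h import *
print(C(st()[0]["tool_pos"]));cam("scene","s20");flow("s19","s20",290,345,210,280)
E
```

```text
t 27.57 pos [0.4786 0.1616 0.0375] yawY -4.6 F [-0.4 -0.6  0.1] w 0.35 g 1
[-1.6 -9.6]
[291, 246] [0.0, 0.0] [294, 228] [0.1, -0.0] [295, 254] [0.0, 0.0] [298, 229] [0.1, -0.0] [300, 246] [0.1, 0.0] [301, 233] [0.1, -0.1] [302, 227] [0.1, -0.1] [305, 230] [0.0, -0.1] [306, 221] [0.0, 0.0] [306, 234] [-0.0, -0.1] [312, 211] [0.0, -0.0] [313, 234] [-0.2, -0.3] [314, 239] [0.0, -0.1] [314, 261] [0.2, 0.0] [316, 278] [0.0, -0.0] [317, 242] [0.4, -0.1] [318, 256] [0.5, 0.1] [318, 261] [0.4, -0.0] [318, 274] [0.0, -0.1] [319, 235] [0.4, -0.1] [320, 247] [0.6, -0.1] [322, 260] [0.6, -0.0] [323, 236] [0.5, -0.0] [323, 252] [0.6, -0.2] [324, 215] [0.6, -0.2] [324, 219] [0.6, -0.2] [325, 223] [0.7, 0.0] [325, 243] [0.5, -0.1] [325, 274] [0.2, -0.2] [327, 253] [0.7, -0.2] [327, 264] [0.6, -0.2] [328, 249] [0.7, -0.4] [329, 259] [0.7, -0.3] [331, 224] [0.9, -0.0] [332, 278] [0.6, -0.4] [335, 226] [0.9, -0.0] [338, 252] [0.8, -0.3] [341, 227] [0.9, -0.0] [342, 231] [0.9, -0.0] [342, 272] [0.6, -0.5]
```

Held by the lip: it came back only about 1 mm with no hand force. I'll retreat clear and check that it's flat.

Call:
play_rows(steps=[-0.01,0,0,0,-0.03,0,0,0,-0.06,0,-0.02,0,-0.1,0,-0.06,0,-0.15,0,-0.1,0,-0.2,0,-0.14,0,-0.25,0,-0.16,0,-0.25,0,-0.16,0])

```text
time: 28.62
tool_pos: [0.4593, -0.0918, 0.2002]
tcp_rot: [2.311, 2.119, 0.005]
wrist_force: [0.3, 0.7, -0.4]
width: 0.351
grip_force: 0.0
```

```bash
python3 - <<'E'
from h import *
st();t=cam("top","t21");s=cam("scene","s21");flow("s20","s21",290,330,210,280)
g={n:cv2.cvtColor(c["pixels"],cv2.COLOR_BGR2GRAY) for n,c in(("t",t),("s",s))}
# label corners: triangulate between both views, fitting lid plane
def lab(c,box):
    h=cv2.cvtColor(c["pixels"],cv2.COLOR_BGR2HSV);m=cv2.inRange(h,(12,18,120),(45,140,255));k=np.zeros_like(m);x,y,w,hh=box;k[y:y+hh,x:x+w]=m[y:y+hh,x:x+w]
    k=cv2.morphologyEx(k,cv2.MORPH_CLOSE,np.ones((5,5)));cc=max(cv2.findContours(k,0,2)[0],key=cv2.contourArea)
    return cv2.boxPoints(cv2.minAreaRect(cc)) if c is t else cv2.approxPolyDP(cv2.convexHull(cc),4,True)[:,0].astype(float)
A=lab(t,(280,215,100,70));B=lab(s,(285,225,75,75));print(A.round(1).tolist(),B.tolist())
Pt,Ps=[c["mtx"]@np.c_[c["R"],c["t"]] for c in(t,s)]
for a in A:
    o,d=ray(t,a)
    best=min(((np.linalg.norm(proj(s,onz(t,a,.049))-b)),tuple(b)) for b in B)
    X=cv2.triangulatePoints(Pt,Ps,np.float64(a).reshape(2,1),np.float64(best[1]).reshape(2,1));X=(X[:3]/X[3])[:,0]
    print(C(X),"z",round(X[2]*1e3,1),"reproj(z=49) err",round(best[0],1))
E
```

```text
t 28.62 pos [ 0.4593 -0.0918  0.2002] yawY -4.9 F [ 0.3  0.7 -0.4] w 0.35 g 0
[291, 246] [28.1, -58.6] [294, 227] [92.9, -39.0] [295, 251] [-53.2, -126.7] [298, 229] [0.9, 5.5] [302, 225] [3.0, 5.0] [305, 230] [3.4, 5.2] [306, 221] [3.5, 4.3] [306, 234] [4.3, 6.3] [308, 263] [-0.7, -0.0] [312, 211] [-6.6, -5.6] [312, 232] [12.1, 13.7] [316, 278] [0.3, -0.1] [317, 242] [15.0, 15.7] [318, 256] [1.9, 4.2] [319, 235] [16.1, 16.5] [319, 261] [0.9, 2.5] [320, 247] [39.1, 17.6] [323, 260] [6.4, 4.8] [324, 212] [-11.7, -7.9] [324, 236] [15.4, 16.1] [326, 242] [18.0, 6.6] [326, 274] [28.0, -18.3] [327, 248] [8.3, -2.2] [328, 222] [11.4, 5.9] [328, 263] [0.4, 1.5] 
[[303.79998779296875, 256.8999938964844], [305.20001220703125, 244.10000610351562], [328.0, 246.6999969482422], [326.6000061035156, 259.3999938964844]] [[296.0, 228.0], [312.0, 226.0], [331.0, 247.0], [319.0, 254.0]]
[-24.2 124.2] z 51.7 reproj(z=49) err 1.6
[ 10.4 121.2] z 34.3 reproj(z=49) err 6.7
[14.4 66.2] z 14.0 reproj(z=49) err 14.0
[-15.6  68. ] z 12.3 reproj(z=49) err 14.1
```

```bash
python3 - <<'E'
from h import *
t=cam("top");g=cv2.cvtColor(t["pixels"],cv2.COLOR_BGR2GRAY);h=cv2.cvtColor(t["pixels"],cv2.COLOR_BGR2HSV)
for a in[[303.8,256.9],[305.2,244.1],[328,246.7],[326.6,259.4]]:print(C(onz(t,a,.049)),end=" ")
print()
for x in(-40,0,40):
    pr=[]
    for y in range(-30,206,4):
        p=np.round(proj(t,[*CW(x,y),.049])).astype(int);pr.append((y,int(g[p[1],p[0]]),int(h[p[1],p[0],1])))
    print(x,pr)
for n in("s17","s19","s20","s21"):
    c=cv2.imread(f"pics/{n}.png");hh=cv2.cvtColor(c,cv2.COLOR_BGR2HSV);m=cv2.inRange(hh,(14,20,140),(40,130,255));m[:215]=0;m[290:]=0;m[:,:280]=0;m[:,360:]=0
    print(n,[(cv2.contourArea(k),cv2.boundingRect(k)) for k in cv2.findContours(m,0,2)[0] if cv2.contourArea(k)>15])
E
```

```text
[-25.7 125.3] [  3.1 124. ] [ 0.3 72.7] [-28.2  74.1] 
-40 [(-30, 161, 8), (-26, 160, 6), (-22, 160, 6), (-18, 160, 6), (-14, 160, 6), (-10, 160, 6), (-6, 166, 5), (-2, 217, 18), (2, 171, 30), (6, 118, 50), (10, 119, 48), (14, 112, 49), (18, 118, 51), (22, 121, 49), (26, 119, 51), (30, 118, 47), (34, 118, 49), (38, 118, 48), (42, 118, 47), (46, 121, 49), (50, 122, 46), (54, 120, 48), (58, 120, 46), (62, 119, 47), (66, 121, 48), (70, 124, 47), (74, 121, 48), (78, 118, 47), (82, 118, 47), (86, 122, 46), (90, 121, 46), (94, 119, 45), (98, 118, 43), (102, 120, 44), (106, 122, 44), (110, 122, 47), (114, 123, 47), (118, 123, 47), (122, 120, 48), (126, 121, 46), (130, 123, 45), (134, 124, 45), (138, 147, 35), (142, 226, 10), (146, 220, 16), (150, 204, 18), (154, 193, 19), (158, 161, 20), (162, 176, 23), (166, 123, 43), (170, 124, 47), (174, 124, 45), (178, 131, 24), (182, 138, 21), (186, 127, 21), (190, 127, 21), (194, 121, 20), (198, 111, 20), (202, 99, 20)]
0 [(-30, 161, 6), (-26, 160, 6), (-22, 159, 8), (-18, 158, 8), (-14, 157, 6), (-10, 156, 5), (-6, 160, 3), (-2, 210, 20), (2, 157, 30
[... 1121 characters left out ...]
62, 117, 51), (66, 118, 52), (70, 117, 51), (74, 116, 51), (78, 116, 49), (82, 116, 49), (86, 118, 50), (90, 119, 48), (94, 118, 50), (98, 120, 48), (102, 119, 48), (106, 119, 48), (110, 119, 50), (114, 116, 51), (118, 113, 50), (122, 110, 50), (126, 113, 52), (130, 114, 52), (134, 112, 51), (138, 176, 28), (142, 225, 12), (146, 226, 11), (150, 231, 10), (154, 212, 18), (158, 174, 21), (162, 142, 27), (166, 105, 42), (170, 111, 53), (174, 122, 47), (178, 188, 22), (182, 183, 21), (186, 126, 25), (190, 128, 28), (194, 129, 28), (198, 128, 28), (202, 132, 27)]
s17 [(145.0, (295, 220, 24, 14))]
s19 [(171.0, (295, 221, 26, 16))]
s20 [(165.0, (294, 221, 27, 16))]
s21 [(427.0, (296, 226, 36, 29))]
```

```bash
python3 - <<'E'
from h import *
t=cam("top");s=cam("scene","s22")
def prof(name,c,z,ys,x):
    g=cv2.imread(f"pics/{name}.png") if isinstance(name,str) else name
    P=np.array([proj(c,[*CW(x,y),z]) for y in ys],np.float32);return cv2.remap(cv2.cvtColor(g,cv2.COLOR_BGR2GRAY),P[:,:1].copy(),P[:,1:].copy(),1)[:,0].tolist()
ys=np.arange(-16,14,2.)
print(ys.tolist())
for x in(-40,0,40):
    print("t0  z16",x,prof("top0",t,.016,ys,x));print("now z16",x,prof(t["pixels"],t,.016,ys,x))
    print("scene0 z16",x,prof("scene0",s,.016,ys,x));print("scene now",x,prof(s["pixels"],s,.016,ys,x))
yb=np.arange(150,196,2.);print(yb.tolist())
for x in(0,-50,25):print("t0 z33",x,prof("top0",t,.033,yb,x),"\nnow z33",prof(t["pixels"],t,.033,yb,x))
E
```

```text
[-16.0, -14.0, -12.0, -10.0, -8.0, -6.0, -4.0, -2.0, 0.0, 2.0, 4.0, 6.0, 8.0, 10.0, 12.0]
t0  z16 -40 [135, 131, 118, 108, 117, 161, 208, 222, 197, 155, 123, 124, 126, 127, 130]
now z16 -40 [159, 159, 159, 160, 164, 188, 208, 191, 153, 127, 121, 123, 121, 119, 116]
scene0 z16 -40 [71, 79, 104, 132, 155, 188, 209, 186, 138, 94, 81, 84, 101, 122, 131]
scene now -40 [116, 121, 131, 142, 164, 199, 220, 196, 143, 92, 78, 80, 77, 78, 84]
t0  z16 0 [105, 100, 100, 101, 113, 165, 212, 224, 197, 155, 123, 121, 122, 123, 127]
now z16 0 [157, 157, 156, 156, 161, 188, 205, 176, 134, 115, 116, 117, 114, 102, 89]
scene0 z16 0 [84, 106, 124, 136, 156, 191, 212, 186, 135, 93, 81, 86, 104, 120, 131]
scene now 0 [115, 125, 139, 144, 162, 199, 224, 197, 142, 89, 73, 76, 78, 77, 71]
t0  z16 40 [148, 148, 148, 150, 157, 185, 218, 224, 197, 158, 129, 126, 128, 128, 131]
now z16 40 [151, 151, 152, 153, 159, 184, 204, 185, 150, 128, 122, 121, 121, 121, 120]
scene0 z16 40 [104, 112, 126, 135, 154, 189, 205, 187, 137, 95, 86, 105, 120, 132, 126]
scene now 40 [111, 119, 132, 142, 160, 196, 215, 197, 144, 92, 7
[... 225 characters left out ...]
 162, 119, 89, 123, 179, 209, 203, 173, 139, 126, 125, 125, 125, 125, 125, 125] 
now z33 [190, 226, 232, 215, 177, 139, 118, 113, 111, 112, 114, 115, 114, 115, 123, 139, 144, 132, 127, 126, 127, 127, 127]
t0 z33 -50 [183, 183, 184, 185, 185, 185, 184, 177, 163, 146, 146, 162, 185, 179, 154, 136, 130, 130, 129, 129, 129, 129, 129] 
now z33 [191, 179, 167, 153, 147, 143, 137, 124, 111, 106, 107, 108, 110, 113, 124, 144, 157, 151, 137, 130, 130, 129, 130]
t0 z33 25 [190, 190, 190, 189, 187, 185, 179, 159, 122, 86, 105, 168, 209, 214, 182, 144, 129, 137, 143, 136, 139, 144, 143] 
now z33 [193, 233, 238, 220, 175, 133, 111, 102, 96, 93, 92, 87, 85, 89, 105, 128, 143, 140, 131, 125, 125, 125, 127]
```

```bash
python3 - <<'E'
from h import *
t=cam("top");s=cam("scene","s23")
def prof(g,c,z,ys,x):
    P=np.array([proj(c,[*CW(x,y),z]) for y in ys],np.float32);return cv2.remap(cv2.cvtColor(g,cv2.COLOR_BGR2GRAY),P[:,:1].copy(),P[:,1:].copy(),1)[:,0].tolist()
ys=np.arange(-16,50,2.);print(ys.astype(int).tolist())
for x in(-12,0):
    print("top",prof(t["pixels"],t,.049,ys,x));print("scn",prof(s["pixels"],s,.049,ys,x))
yb=np.arange(120,186,2.);print(yb.astype(int).tolist())
for x in(-12,0):
    print("top",prof(t["pixels"],t,.049,yb,x));print("scn",prof(s["pixels"],s,.049,yb,x))
for z in(.049,.059):print(z,"scene y-shift check",C(onz(s,proj(s,[*CW(0,30),z]),.049)),C(onz(t,proj(t,[*CW(0,30),z]),.049)))
f=lambda n:cv2.imread(f"pics/{n}.png")
d=cv2.absdiff(f("s21"),s["pixels"]).max(2);print("still:",(d>50).sum())
E
```

```text
[-16, -14, -12, -10, -8, -6, -4, -2, 0, 2, 4, 6, 8, 10, 12, 14, 16, 18, 20, 22, 24, 26, 28, 30, 32, 34, 36, 38, 40, 42, 44, 46, 48]
top [160, 160, 159, 158, 157, 162, 178, 195, 176, 142, 124, 119, 119, 115, 103, 88, 99, 114, 118, 119, 120, 119, 119, 119, 119, 121, 133, 181, 226, 244, 247, 247, 246]
scn [100, 77, 78, 79, 80, 75, 67, 77, 84, 85, 85, 86, 87, 86, 79, 66, 67, 79, 88, 87, 87, 87, 85, 86, 85, 86, 88, 112, 158, 203, 206, 206, 207]
top [157, 157, 156, 155, 155, 159, 183, 204, 183, 141, 119, 118, 118, 114, 97, 88, 102, 115, 118, 119, 117, 115, 114, 117, 118, 120, 134, 171, 214, 239, 243, 244, 245]
scn [99, 78, 79, 78, 79, 81, 78, 79, 82, 85, 84, 86, 86, 86, 76, 53, 61, 77, 86, 87, 87, 83, 80, 82, 84, 83, 85, 113, 159, 196, 204, 205, 204]
[120, 122, 124, 126, 128, 130, 132, 134, 136, 138, 140, 142, 144, 146, 148, 150, 152, 154, 156, 158, 160, 162, 164, 166, 168, 170, 172, 174, 176, 178, 180, 182, 184]
top [220, 227, 236, 238, 226, 169, 130, 119, 116, 116, 116, 116, 118, 128, 173, 221, 236, 227, 193, 152, 124, 118, 116, 113, 115, 116, 115, 114, 118, 130, 145, 142, 132]
scn [146, 110, 66, 52, 51, 53, 57, 58, 59, 63, 65, 64, 63, 66, 69, 70, 70, 72, 71, 73, 74, 75, 77, 77, 78, 78, 78, 78, 79, 80, 80, 83, 86]
top [211, 220, 235, 238, 221, 176, 134, 119, 118, 117, 116, 117, 119, 135, 173, 212, 232, 223, 192, 148, 123, 116, 111, 111, 114, 115, 114, 113, 120, 137, 143, 134, 128]
scn [53, 52, 55, 56, 56, 59, 61, 62, 64, 65, 66, 66, 70, 72, 71, 70, 73, 75, 75, 75, 74, 75, 75, 77, 79, 77, 78, 80, 79, 81, 82, 81, 81]
0.049 scene y-shift check [ 0. 30.] [ 0. 30.]
0.059 scene y-shift check [ 4.6 35.9] [ 0.9 29.7]
still: 2115
```

The plate is about 5 to 6 mm back and the case is held behind the lip. The view geometry leaves a few mm of doubt about the rear height, so I'll touch the rear lid gently with closed fingertips. If the case is flat, contact should come at TCP z of about 0.066.

```bash
python3 - <<'E'
from h import *
go([*CW(0,18),.085],-4.7)
E
```

```text
t 28.98 pos [ 0.4571 -0.0869  0.1959] yawY -4.5 F [-0.7 -1.2 -0.6] w 0.35 g 0
shift [0.2769 0.0037 0.111 ] turn 0.003
```

Call:
play_rows(steps=[0.05,0.004,0,0,0.1,0.004,0,0,0.15,0.004,0,0,0.2,0.004,0.0,0,0.24,0.004,0.02,0,0.265,0.004,0.05,0,0.276,0.004,0.08,0,0.276,0.004,0.1,0,0.276,0.004,0.11,0,0.276,0.004,0.11,0], jaw=255, grip_force=20)

```text
time: 30.22
tool_pos: [0.483, 0.1868, 0.0861]
tcp_rot: [-2.308, -2.13, 0.003]
wrist_force: [0.7, 0.4, -0.4]
width: -0.001
grip_force: 0.0
```

Call:
play_rows(steps=[0,0,0.003,0,0,0,0.006,0,0,0,0.009,0,0,0,0.012,0,0,0,0.012,0])

```text
time: 30.85
tool_pos: [0.4837, 0.1864, 0.0747]
tcp_rot: [-2.31, -2.129, 0.001]
wrist_force: [-0.3, -0.3, 0.8]
width: 0.004
grip_force: 0.0
```

Call:
play_rows(steps=[0,0,0.001,0,0,0,0.002,0,0,0,0.003,0,0,0,0.004,0])

```text
time: 31.35
tool_pos: [0.4839, 0.1866, 0.0709]
tcp_rot: [2.31, 2.13, -0.0]
wrist_force: [0.1, 0.7, 0.3]
width: -0.003
grip_force: 0.0
```

Call:
play_rows(steps=[0,0,0.001,0,0,0,0.002,0,0,0,0.003,0])

```text
time: 31.72
tool_pos: [0.4839, 0.1866, 0.0679]
tcp_rot: [2.31, 2.13, 0.0]
wrist_force: [-0.6, -0.4, -0.9]
width: 0.001
grip_force: 0.0
```

Call:
play_rows(steps=[0,0,0.0007,0,0,0,0.0014,0,0,0,0.002,0])

```text
time: 32.1
tool_pos: [0.484, 0.1866, 0.0666]
tcp_rot: [-2.309, -2.13, 0.0]
wrist_force: [-3.3, -0.8, 8.7]
width: -0.001
grip_force: 4.3
```

Contact came at TCP z of about 0.0665, so the lid is about 49 mm up at the rear and the case lies flat. I'll retreat.

Call:
play_rows(steps=[0,0,-0.005,0,0,0,-0.02,0,0,0,-0.06,0,0,0,-0.11,0,0,0,-0.15,0,0,0,-0.15,0,0,0,-0.15,0])

```text
time: 32.98
tool_pos: [0.4837, 0.1865, 0.2161]
tcp_rot: [2.309, 2.13, 0.0]
wrist_force: [0.8, -1.0, -0.6]
width: 0.006
grip_force: 0.0
```

```bash
python3 - <<'E'
from h import *
st();print(bot.finish_job())
E
```

```text
t 32.98 pos [0.4837 0.1865 0.2161] yawY -4.6 F [ 0.8 -1.  -0.6] w 0.01 g 0
the job is handed in; nothing more can be done
None
```

The nozzle case is in its cradle, lying flat between the lip and the sprung plate (about 5–6 mm back), and the job was handed in at 33 s with the arm clear; hand force peaked near 18 N during the final draw-down, and no verdict was returned.

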